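Roll the cap strips down on a 96-well plate

TASK

The twelve strips of caps lie loosely on the well plate, which stands on a levelling platform of unknown height and slight lean: take the hand roller out of its stand and roll it along the plate, pressing firmly and evenly but never hard enough to crack the plate, until every strip is fully seated. Work the caps with the roller only, not with the gripper. Then hang the roller back upright in its stand, let go, and leave everything else on the bench where it is.

Things in the scene. Friction and masses are not known exactly. Their poses are not given: they have to be found in the camera images.
- nest: Fixed base, 113 x 155 mm (y), of a levelling platform; on it a white 96-well plate, 86 x 128 mm (y). Origin on the bench under its centre, z up. Twelve cap strips run along x, side by side over 107 mm of y. The platform setting is not measured: at the centre, loose cap tops stand 58 to 74 mm above the bench, and it may lean up to 3 degrees along y. The plate cracks above 35 N.
- stand: Fixed roller stand. Origin on the bench under its middle, z up. Base 164 (x) x 90 (y) x 8 mm; two grey upright cheeks, 12 mm thick, at x = +-62.5 mm, 113 mm clear between them, tops 66 mm high, each with a 6 mm high horn at both ends that leaves a notch 44 mm wide in y. The roller hangs between the cheeks, its crossbar lying in the two notches.
- roller: Hand roller, 0.35-0.6 kg, loose in the stand. Origin mid axle; x along the axle, z up. Rubber wheel 40 mm diameter, 90 mm long, round-shouldered, free in a steel fork 101 mm wide (x). Crossbar 140 (x) x 26 (y) x 8 mm, underside 30 mm above the axle. Wooden grip 80 mm long (x), 24 mm thick (y), 38 to 88 mm above the axle: grip it across the 24 mm, 70 mm above the axle.
- stand_rest (a point): Where the roller's origin (mid axle) lies when the roller hangs in the stand: over the stand's middle, 36 mm above the bench, the roller's x along the stand's x, either way round. The notches leave about 9 mm of play in y, the cheeks 6 mm in x, each way.
- wheel (a joint): Turning angle (rad) of the roller's wheel about its axle: 0 at the start, about 5 for one roll along the whole plate, either sign.
- strip1 (a joint): How far (m) cap strip 1 is pressed down: 0 to 0.001 standing proud, 0.004 fully seated. It stays where it is left. Strip centre at y = -49.5 mm in the base's frame, seated top 4 mm below its loose top; 77 mm long, 8 mm wide. Every strip moves straight down and needs about 6 N to go down; under the wheel two neighbours may move at once (12 N). About 17 N is a good rolling force.
- strip2 (a joint): How far (m) cap strip 2 is pressed down: 0 to 0.001 standing proud, 0.004 fully seated. It stays where it is left. Strip centre at y = -40.5 mm in the base's frame, seated top 4 mm below its loose top; 77 mm long, 8 mm wide.
- strip3 (a joint): How far (m) cap strip 3 is pressed down: 0 to 0.001 standing proud, 0.004 fully seated. It stays where it is left. Strip centre at y = -31.5 mm in the base's frame, seated top 4 mm below its loose top; 77 mm long, 8 mm wide.
- strip4 (a joint): How far (m) cap strip 4 is pressed down: 0 to 0.001 standing proud, 0.004 fully seated. It stays where it is left. Strip centre at y = -22.5 mm in the base's frame, seated top 4 mm below its loose top; 77 mm long, 8 mm wide.
- strip5 (a joint): How far (m) cap strip 5 is pressed down: 0 to 0.001 standing proud, 0.004 fully seated. It stays where it is left. Strip centre at y = -13.5 mm in the base's frame, seated top 4 mm below its loose top; 77 mm long, 8 mm wide.
- strip6 (a joint): How far (m) cap strip 6 is pressed down: 0 to 0.001 standing proud, 0.004 fully seated. It stays where it is left. Strip centre at y = -4.5 mm in the base's frame, seated top 4 mm below its loose top; 77 mm long, 8 mm wide.
- strip7 (a joint): How far (m) cap strip 7 is pressed down: 0 to 0.001 standing proud, 0.004 fully seated. It stays where it is left. Strip centre at y = +4.5 mm in the base's frame, seated top 4 mm below its loose top; 77 mm long, 8 mm wide.
- strip8 (a joint): How far (m) cap strip 8 is pressed down: 0 to 0.001 standing proud, 0.004 fully seated. It stays where it is left. Strip centre at y = +13.5 mm in the base's frame, seated top 4 mm below its loose top; 77 mm long, 8 mm wide.
- strip9 (a joint): How far (m) cap strip 9 is pressed down: 0 to 0.001 standing proud, 0.004 fully seated. It stays where it is left. Strip centre at y = +22.5 mm in the base's frame, seated top 4 mm below its loose top; 77 mm long, 8 mm wide.
- strip10 (a joint): How far (m) cap strip 10 is pressed down: 0 to 0.001 standing proud, 0.004 fully seated. It stays where it is left. Strip centre at y = +31.5 mm in the base's frame, seated top 4 mm below its loose top; 77 mm long, 8 mm wide.
- strip11 (a joint): How far (m) cap strip 11 is pressed down: 0 to 0.001 standing proud, 0.004 fully seated. It stays where it is left. Strip centre at y = +40.5 mm in the base's frame, seated top 4 mm below its loose top; 77 mm long, 8 mm wide.
- strip12 (a joint): How far (m) cap strip 12 is pressed down: 0 to 0.001 standing proud, 0.004 fully seated. It stays where it is left. Strip centre at y = +49.5 mm in the base's frame, seated top 4 mm below its loose top; 77 mm long, 8 mm wide.
- reagent: Bystander: amber bottle with red cap, 92 mm across, 195 mm tall. Origin under its middle.
- eluent: Bystander: clear bottle with blue cap, 70 mm across, 150 mm tall. Origin under its middle.
- beaker: Bystander: glass beaker, 52 mm across, 70 mm tall. Origin under its middle.
- tube_rack: Bystander: red tube rack, 70 x 180 x 54 mm, with tubes up to 106 mm high. Origin under its middle.
- pipette: Bystander: pipette lying along its x, 240 mm long, 24 mm high. Origin under its middle.
- spare_strip: Bystander: a spare strip of eight caps lying on the bench, 77 x 8 x 9 mm. Origin under its middle.
- vial: Bystander: small capped vial, 22 mm across, 46 mm tall. Origin under its middle.
Not all that is in view belongs to the job. What is shaped like the roller but blue or turquoise is not meant.

How it is judged:
By the outcome, as a careful person would: the job done as asked, in the order asked, and still so for the second after the job is handed in, with the robot touching nothing.
It also fails if it takes over 67 s, if anything falls off the work surface, if the arm or the gripper's body presses on something with over 40 N, if the wrist force passes 120 N, or if a joint passes its speed limit or range.

ROBOT

A 6-joint arm with a two-finger parallel gripper is mounted at the origin on the work surface. World frame = base frame: x ahead of the robot, y to its left, z up, the work surface at z = 0. Lengths are in mm, angles in rad, forces in N, time in s.
With the tool pointing down it reaches from about 275 to 1000 mm from the base axis. Payload 8.4 kg.
Tool frame: the origin (TCP) lies at the very end of the fingers, on their centre line; the grasp point (between the pads) lies 19 mm behind it; z points along the fingers, y is the line along which they close (so a half turn about z gives the same grasp; the last joint's range is limited). The gripper opens to 85 mm and grips with 20 to 120 N. Pads are 22 mm wide; open, the fingers measure 114 mm over their backs; the gripper's body (76 mm by 85 mm) begins 54 mm behind the grasp point. The pads swing forward as they close: fully open they stand 13 mm farther back than shut.
Start: joints at [1.207, 0.353, 1.633, -0, 1.155, -0.002], TCP at [221.223, 584.541, 231.281] pointing down, gripper open.
Joint ranges: [-2.63, 2.63], [-0.92, 2.1], [0.06, 2.66], [-1.3, 4.44], [0, 2.69], [-3.02, 3.02]. Speed limits (rad/s): [2.22, 2.22, 2.79, 3.14, 3.14, 3.14].

INTERFACE

Orientations are given as [roll, pitch, yaw] about the fixed x, y, z axes, in that order (R = Rz(yaw) Ry(pitch) Rx(roll)).
In Python, from rig import sensors, grab_frame, camera_params, order gives the robot as it stands. The module is installed in compiled form; this text tells all that it offers.
- The arm moves only by the tool move_arm, never from a script. Its argument "motion" is a list of rows, each a list of 7 numbers: the turn, a rotation vector about the tool's x, y, z in a scale on which 1.0 is 180 degrees, then the shift along the tool's x, y, z in a scale on which 1.0 is 0.5 m, then the finger opening in m, from 0 to 0.0854. A call has 1 to 8 rows; each row is the pose to reach, as a shift and turn from the pose commanded when the call began, along the tool's axes at that moment; what a row does not reach only later rows make up. A row lasts 1/8 s, in which the tool goes at most 62.5 mm and 10.7 degrees, less where a joint would pass 70% of its speed; a pose out of reach is approached as far as the arm can. No shift or turn number may pass 1 either way. A call with a gripper value outside its range is refused whole. The fingers move at their own pace and stop on an object; "grip_force" is the grip in N (left out, the last holds). Time passes only in rows, so rows that repeat a pose let the fingers close. It gives the time, the measured TCP pose, the force, the opening and the grip force at its end, in the units of the state.
- sensors.sense(): the state, without advancing time (a new reading comes with each control period).
- grab_frame(name): name is "scene" or "side" or "wrist"; returns (picture, depth): 420x560x3 uint8, red, green, blue; 420x560 float32, mm along the optical axis (not along the pixel's ray), 0 where there is no reading.
- camera_params(name): a dict with "camera_matrix" (3x3 intrinsics, pixels), "world_from_camera" (4x4, takes a point from camera to world coordinates). Camera axes: x right, y down, z forward; pixel columns grow to the right and rows downward; lengths in mm; the calibration is good to about 2 mm. A picture is of the moment at which its call begins: read the wrist's pose just before it. camera_params takes no time and is no camera call; for the wrist camera it gives the pose at the moment of the call.
- order.sign_off(): hands the job in; it is judged then, once.
The state is a dict: "clock": time; "qpos": joint angles; "qvel": joint speeds; "joint_efforts": joint torques, N m; "eef_pos": TCP position; "tcp_rot": TCP orientation; "contact_force": force on the tool from outside, world axes, zero at the start; "wrist_torque": the same for the moment, N m; "opening": opening from 0.0 (shut) to 1.0 (fully open); "grasp_force": force on a finger pad.
Only numpy, scipy, OpenCV 4.12 (cv2) and the standard library are available. Lean on these libraries where they do the work, as an engineer would, in place of code of your own. Each camera call takes 0.05 s, during which the arm holds its last target. There are 200 camera calls.

## Working session

There is one attempt and no reset: what is moved stays moved. The work goes in short steps, Python scripts to look and compute and a tool call to move; the robot and the scene stay as the last step left them, time stands still between calls to the robot, and variables do not carry over. Pictures are saved under pics/ and viewed, at most 10 in all, crops included, and the job is handed in when it is done.

Besides the shell and the picture viewer there is one more tool, called after "Call:" by a JSON object that holds its "name" and its "arguments". move_arm: Moves the arm, as the interface text tells. Its arguments: {"type":"object","properties":{"motion":{"type":"array","items":{"type":"array","items":{"type":"number"}}},"grip_force":{"type":"number"}},"required":["motion"]}

```bash
mkdir -p pics
python3 - <<'E'
from rig import sensors, grab_frame, camera_params, order
import cv2, numpy as np
s=sensors.sense()
for k in s: print(k,np.round(s[k],3))
ims=[]
for n in ("scene","side"):
    im,d=grab_frame(n); p=camera_params(n)
    np.savez(f"{n}.npz",im=im,d=d,K=p["camera_matrix"],T=p["world_from_camera"])
    cv2.imwrite(f"pics/{n}1.png",im[:,:,::-1])
    print(n,p["camera_matrix"].round(1).tolist(),p["world_from_camera"].round(3).tolist(),(d>0).mean())
E
```

```text
clock 0.0
qpos [ 1.207  0.354  1.634  0.     1.155 -0.002]
qvel [ 0.002  0.001  0.    -0.     0.     0.001]
joint_efforts [ 1.0000e-03 -6.0525e+01 -3.4207e+01  0.0000e+00  9.0000e-03 -0.0000e+00]
eef_pos [221.038 584.082 230.564]
tcp_rot [-3.14 -0.    2.78]
contact_force [ 0.32  -0.147  0.547]
wrist_torque [-0.002  0.01  -0.005]
grasp_force 0.0
opening 1.002
scene [[442.3, 0.0, 280.9], [0.0, 442.3, 209.3], [0.0, 0.0, 1.0]] [[-0.213, 0.656, -0.724, 1409.857], [0.977, 0.154, -0.148, 167.362], [0.014, -0.739, -0.673, 875.66], [0.0, 0.0, 0.0, 1.0]] 0.9960841836734694
side [[491.0, 0.0, 274.0], [0.0, 491.0, 216.2], [0.0, 0.0, 1.0]] [[0.746, -0.459, 0.482, 43.339], [-0.666, -0.524, 0.532, -580.66], [0.009, -0.718, -0.696, 857.673], [0.0, 0.0, 0.0, 1.0]] 0.9957993197278912
```

View pics/scene1.png

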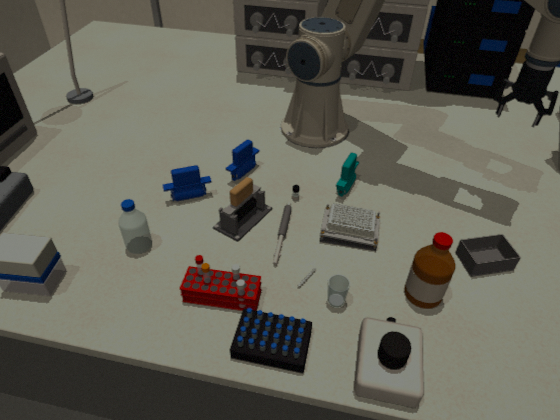

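View pics/side1.png

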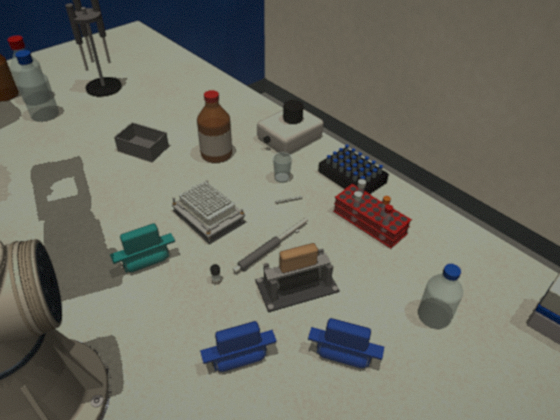

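The scene view shows the wooden-gripped roller in its grey stand at (242,205), side (298,265). The decoys are two blue ones at scene (188,182) and (243,158), and a turquoise one at (347,173). Only the one with the wooden grip in the stand fits. The nest is at scene (350,222), side (208,207). Next I confirm with one crop and measure from depth in both views.

```bash
cat > h.py <<'E'
import numpy as np, cv2
def cloud(n):
    f=np.load(f"{n}.npz"); d=f["d"].astype(float); K=f["K"]; T=f["T"]
    v,u=np.mgrid[:d.shape[0],:d.shape[1]]
    P=np.stack([(u-K[0,2])*d/K[0,0],(v-K[1,2])*d/K[1,1],d],-1)
    W=P@T[:3,:3].T+T[:3,3]; W[d==0]=np.nan
    return f["im"],W
E
python3 - <<'E'
from h import *
a=cv2.imread('pics/scene1.png')[130:270,150:410]; b=cv2.imread('pics/side1.png')[160:320,160:360]
a=cv2.resize(a,(780,420),interpolation=3)[:, :520]; b=cv2.resize(b,None,fx=2.1,fy=2.1,interpolation=3)
c=np.zeros((840,520,3),np.uint8)
a=cv2.resize(cv2.imread('pics/scene1.png')[140:270,200:400],(400,260),interpolation=3); b=cv2.resize(b,(400,320))
c=np.zeros((320,800,3),np.uint8); c[:260,:400]=a; c[:,400:]=b
cv2.imwrite('pics/crop1.png',c)
boxes={"scene":{"grip":(225,175,260,210),"stand":(205,175,280,240),"nest":(310,195,390,255)},
"side":{"grip":(272,240,322,275),"stand":(250,235,345,312),"nest":(165,175,250,245)}}
for n in boxes:
    im,W=cloud(n)
    z=W[...,2]; hsv=cv2.cvtColor(im,cv2.COLOR_RGB2HSV)
    for k,(x0,y0,x1,y1) in boxes[n].items():
        w=W[y0:y1,x0:x1].reshape(-1,3); h=hsv[y0:y1,x0:x1].reshape(-1,3)
        zz=w[:,2]; print(n,k,"bench med z",np.nanmedian(zz[(zz<6)&(zz>-10)]).round(1))
        if k=="grip": m=(h[:,0]<20)&(h[:,1]>80)&(zz>70)
        elif k=="stand": m=(zz>4)&(zz<80)&(h[:,1]<60)
        else: m=(zz>50)&(zz<90)
        p=w[m]; print(n,k,m.sum(),"zpct",np.percentile(p[:,2],[1,10,50,90,99]).round(1))
        if k=="grip":
            t=p[p[:,2]>np.percentile(p[:,2],95)-6]; p=t
        r=cv2.minAreaRect(p[:,:2].astype(np.float32)); print("   rect",np.round(r[0],1),np.round(r[1],1),round(r[2],1),"med",np.median(p,0).round(1))
E
```

```text
scene grip bench med z -1.3
scene grip 435 zpct [ 74.   83.4 111.3 122.9 125.1]
   rect [ 528.8 -124. ] [24.3 81.3] 69.4 med [ 531.  -123.9  121.8]
scene stand bench med z -1.1
scene stand 1353 zpct [ 4.2  5.5 20.6 71.1 74.6]
   rect [ 498.  -136.8] [297.7 181.8] 24.3 med [ 566.4 -117.3   20.6]
scene nest bench med z -1.6
scene nest 1046 zpct [50.9 54.6 61.8 65.8 68.4]
   rect [516.2 180.9] [ 86.8 124.3] 1.0 med [525.3 180.4  61.8]
side grip bench med z -0.5
side grip 787 zpct [ 80.4  87.4 114.3 124.1 125.9]
   rect [ 522.1 -124.9] [24.  78.1] 67.6 med [ 521.4 -126.1  122.9]
side stand bench med z -0.3
side stand 3094 zpct [ 4.5  6.5 22.  72.6 75.6]
   rect [555.1 -95.2] [213.3 210.3] 49.9 med [ 514.9 -132.6   22. ]
side nest bench med z -0.3
side nest 1352 zpct [50.9 56.  63.  67.2 69.5]
   rect [457.3 181.4] [126.6 192.2] 88.3 med [502.5 164.   63. ]
```

View pics/crop1.png

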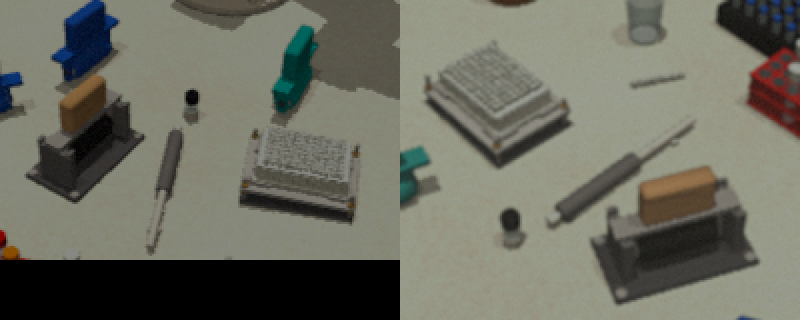

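```bash
cat > mv.py <<'E'
# python3 mv.py cx cy cz cyawdeg  tx ty tz tyawdeg -> row in tool axes (tool pointing down)
import sys, numpy as np
from scipy.spatial.transform import Rotation as R
def row(c,t):
    Rc=R.from_euler('z',c[3],degrees=True)*R.from_euler('x',np.pi); Rt=R.from_euler('z',t[3],degrees=True)*R.from_euler('x',np.pi)
    return np.r_[(Rc.inv()*Rt).as_rotvec(), Rc.inv().apply(np.subtract(t[:3],c[:3]))/1000].round(4)
if __name__=="__main__":
    a=list(map(float,sys.argv[1:])); print(row(a[:4],a[4:]))
E
python3 - <<'E'
from rig import *
from mv import row
import numpy as np
T=camera_params("wrist"); print(T["world_from_camera"].round(3),T["camera_matrix"].round(0).tolist())
c=[221.2,584.5,231.3,159.2]
for t in ([516,181,340,159.2],[525,-125,300,159.2]): print(row(c,t))
E
```

```text
[[ 3.52000e-01  8.99000e-01  2.62000e-01  1.55158e+02]
 [ 9.36000e-01 -3.38000e-01 -1.01000e-01  6.09081e+02]
 [-2.00000e-03  2.80000e-01 -9.60000e-01  3.73383e+02]
 [ 0.00000e+00  0.00000e+00  0.00000e+00  1.00000e+00]] [[347.0, 0.0, 278.0], [0.0, 347.0, 213.0], [0.0, 0.0, 1.0]]
[ 0.      0.      0.     -0.4189 -0.2725 -0.1087]
[ 0.      0.      0.     -0.5359 -0.5554 -0.0687]
```

```bash
python3 mv.py 221.2 584.5 231.3 159.2 475 195 310 159.2
```

```text
[ 0.      0.      0.     -0.3756 -0.274  -0.0787]
```

Careful with the scale: shifts go in shares of 0.5 m and turns go in shares of 180 degrees. That gives: -0.376 m / 0.5 = -0.752, -0.329 m / 0.5 = -0.658.

Call:
{"name": "move_arm", "arguments": {"motion": [[0, 0, 0, -0.094, -0.068, -0.02, 0.085], [0, 0, 0, -0.188, -0.136, -0.04, 0.085], [0, 0, 0, -0.282, -0.204, -0.06, 0.085], [0, 0, 0, -0.376, -0.272, -0.08, 0.085], [0, 0, 0, -0.47, -0.34, -0.1, 0.085], [0, 0, 0, -0.564, -0.408, -0.12, 0.085], [0, 0, 0, -0.658, -0.476, -0.14, 0.085], [0, 0, 0, -0.752, -0.544, -0.16, 0.085]]}}

```text
clock: 1.1
eef_pos: [477.2, 195.3, 311.5]
tcp_rot: [3.142, -0.0, 2.78]
contact_force: [0.6, 0.6, 0.6]
opening: 0.996
grasp_force: 0.0
```

```bash
cat > snap.py <<'E'
import sys
from rig import *
import numpy as np, cv2
n=sys.argv[1]; c=sys.argv[2] if len(sys.argv)>2 else "wrist"
p=camera_params(c); im,d=grab_frame(c)
np.savez(n+".npz",im=im,d=d,K=p["camera_matrix"],T=p["world_from_camera"])
cv2.imwrite(f"pics/{n}.png",im[:,:,::-1]); s=sensors.sense(); print(s["clock"],np.round(s["eef_pos"],1),np.round(s["qpos"],3))
E
python3 snap.py w1; python3 mv.py 476.5 194.9 311.3 159.2 480 -115 311.3 159.2
python3 - <<'E'
from h import *
for n in ("w1","scene","side"):
    im,W=cloud(n); p=W.reshape(-1,3)
    b=p[(abs(p[:,0]-516)<90)&(abs(p[:,1]-181)<110)&(abs(p[:,2])<5)]
    m=(abs(p[:,0]-516)<70)&(abs(p[:,1]-181)<85)&(p[:,2]>48)&(p[:,2]<85); q=p[m]
    r=cv2.minAreaRect(q[:,:2].astype(np.float32))
    c=q[(abs(q[:,0]-516)<36)&(abs(q[:,1]-181)<52)]
    hi=c[:,2]
    # caps plane fit on tops (iterative upper fit)
    A=np.c_[c[:,:2]-[516,181],np.ones(len(c))]; k=np.ones(len(c),bool)
    for _ in range(8):
        s=np.linalg.lstsq(A[k],hi[k],rcond=None)[0]; e=hi-A@s; k=(e>-1.0)&(e<3)
    print(n,len(q),"bench",np.median(b,0).round(1)[2],"rect",np.round(r[0],1),np.round(r[1],1),round(r[2],2),"tilt deg",np.degrees(s[:2]).round(2),"top",s[2].round(1),"resid",e[k].std().round(2))
E
```

```text
1.15 [480.9 190.5 312.8] [ 0.377  0.109  1.764 -0.004  1.266 -0.829]
[ 0.      0.      0.     -0.1133 -0.2885 -0.    ]
w1 6996 bench 0.1 rect [513.1 182. ] [ 82.1 124.2] 0.31 tilt deg [-0.07 -2.7 ] top 66.3 resid 0.66
scene 1064 bench -1.4 rect [516.2 180.9] [ 86.8 124.3] 1.03 tilt deg [ 0.49 -2.74] top 65.4 resid 0.84
side 1298 bench -0.3 rect [514.2 173.7] [ 89.9 141.4] 1.15 tilt deg [-0.68 -2.3 ] top 66.7 resid 0.83
```

View pics/w1.png

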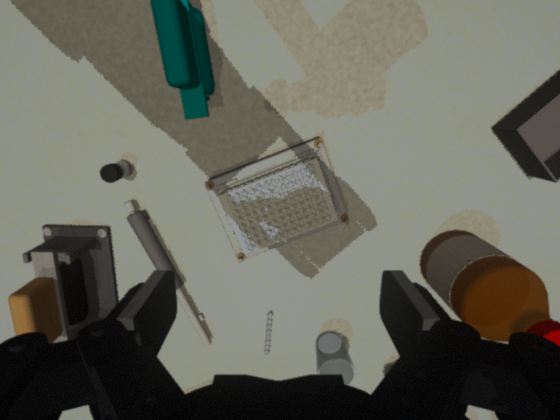

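The wrist view shows the nest at pixel (278,200), the wooden grip at (35,310) and the stand at (75,270). The loose cap tops stand at about 66 mm, with a lean of about -2.7° along y. I'll take one more settled frame and then move on to the stand.

```bash
python3 snap.py w1b; python3 snap.py w1b
cat > nest.py <<'E'
from h import *; import sys
for n in sys.argv[1:]:
    im,W=cloud(n); p=W.reshape(-1,3)
    m=(abs(p[:,0]-516)<70)&(abs(p[:,1]-181)<90)
    for lo,hi in ((48,85),(15,85)):
        q=p[m&(p[:,2]>lo)&(p[:,2]<hi)]; r=cv2.minAreaRect(q[:,:2].astype(np.float32)); print(n,lo,"rect",np.round(r[0],1),np.round(r[1],1),round(r[2],2))
    q=p[m&(p[:,2]>50)&(p[:,2]<85)]
    c=q[(abs(q[:,0]-515)<34)&(abs(q[:,1]-181)<50)]
    yb=np.arange(131,232,10); print([ (int(y),np.percentile(c[abs(c[:,1]-y)<4.5,2],[50,90]).round(1).tolist()) for y in yb if (abs(c[:,1]-y)<4.5).sum()>5])
E
python3 nest.py w1b scene side
```

```text
1.2 [479.3 193.  312.2] [ 0.381  0.109  1.765 -0.002  1.265 -0.823]
1.25 [477.9 194.9 311.5] [ 0.385  0.11   1.767 -0.     1.265 -0.82 ]
w1b 48 rect [513.1 182.1] [ 82.1 124. ] 0.07
w1b 15 rect [513.1 180.8] [113.1 155.3] 0.16
[(131, [67.7, 68.8]), (141, [67.0, 68.5]), (151, [67.0, 68.5]), (161, [66.7, 68.2]), (171, [65.4, 66.9]), (181, [65.7, 67.1]), (191, [64.8, 66.4]), (201, [64.6, 66.0]), (211, [64.0, 65.5]), (221, [63.3, 65.0]), (231, [62.0, 64.3])]
scene 48 rect [516.2 180.9] [ 86.8 124.3] 1.03
scene 15 rect [516.8 179.3] [115.6 155.3] 1.09
[(131, [65.8, 68.4]), (141, [64.8, 67.7]), (151, [64.4, 67.0]), (161, [64.3, 66.7]), (171, [63.8, 66.1]), (181, [63.2, 65.3]), (191, [63.2, 64.9]), (201, [63.0, 65.1]), (211, [62.0, 64.2]), (221, [61.6, 63.7]), (231, [60.0, 62.5])]
side 48 rect [514.2 173.7] [ 89.9 141.4] 1.15
side 15 rect [510.4 179. ] [112.8 155.8] 0.29
[(131, [65.1, 68.6]), (141, [66.6, 68.4]), (151, [66.2, 68.3]), (161, [65.8, 67.5]), (171, [64.8, 67.3]), (181, [64.8, 67.0]), (191, [64.6, 67.0]), (201, [64.0, 66.3]), (211, [63.6, 66.1]), (221, [63.0, 65.1]), (231, [62.5, 64.5])]
```

To row units: -0.288 m / 0.5 = -0.576, -0.24 m / 0.5 = -0.48.

Call:
{"name": "move_arm", "arguments": {"motion": [[0, 0, 0, -0.04, -0.096, 0, 0.085], [0, 0, 0, -0.08, -0.192, 0, 0.085], [0, 0, 0, -0.12, -0.288, 0, 0.085], [0, 0, 0, -0.16, -0.384, 0, 0.085], [0, 0, 0, -0.2, -0.48, 0, 0.085], [0, 0, 0, -0.24, -0.576, 0, 0.085], [0, 0, 0, -0.24, -0.576, 0, 0.085]]}}

```text
clock: 2.12
eef_pos: [486.6, -116.5, 310.7]
tcp_rot: [-3.141, -0.001, 2.777]
contact_force: [-0.2, 0.6, 0.6]
opening: 0.994
grasp_force: 0.0
```

```bash
python3 snap.py w2
cat > st.py <<'E'
from h import *; import sys
for n in sys.argv[1:]:
    im,W=cloud(n); p=W.reshape(-1,3); h=cv2.cvtColor(im,cv2.COLOR_RGB2HSV).reshape(-1,3)
    m=(np.hypot(p[:,0]-525,p[:,1]+125)<100)
    def rect(k,q):
        r=cv2.minAreaRect(q[:,:2].astype(np.float32)); print(n,k,len(q),"rect",np.round(r[0],1),np.round(r[1],1),round(r[2],2),"z",np.percentile(q[:,2],[5,50,95]).round(1))
    rect("bench",p[m&(abs(p[:,2])<2.5)])
    w=m&(h[:,0]<22)&(h[:,1]>80)&(p[:,2]>60)
    rect("griptop",p[w&(p[:,2]>np.percentile(p[w,2],97)-5)])
    rect("stand",p[m&(p[:,2]>5)&(p[:,2]<68)&(h[:,1]<70)])
    rect("cheektop",p[m&(p[:,2]>60)&(p[:,2]<82)&(h[:,1]<70)])
E
python3 st.py w2 scene side
```

```text
2.175 [ 486.6 -114.9  310.7] [-2.350e-01  8.400e-02  1.797e+00  1.000e-03  1.262e+00 -1.442e+00]
w2 bench 8525 rect [ 522.1 -124. ] [199.8 192.7] 70.75 z [-1.3  0.1  1.4]
w2 griptop 309 rect [ 473.4 -111.7] [67.3 10. ] 69.51 z [396.4 399.5 404.3]
w2 stand 5476 rect [ 528.2 -122. ] [ 89.3 163.5] 67.87 z [ 6.7  8.4 64.9]
w2 cheektop 1508 rect [ 526.4 -121.7] [ 55.6 140.7] 68.07 z [64.9 73.3 75.2]
scene bench 750 rect [ 532.7 -124.5] [180.4 198.5] 6.4 z [-2.3 -0.7  1.6]
scene griptop 148 rect [ 528.8 -124. ] [24.3 81.3] 69.41 z [119.7 122.  124.8]
scene stand 1056 rect [ 533.2 -123.5] [ 91.1 162.8] 67.45 z [ 5.5 13.4 64.1]
scene cheektop 306 rect [ 530.5 -121.1] [ 55.6 142.4] 66.89 z [62.1 70.7 74.5]
side bench 1809 rect [ 513.4 -131.8] [172.5 199.3] 30.67 z [-2.1 -0.3  1.8]
side griptop 300 rect [ 522.3 -125. ] [24.  77.6] 67.62 z [120.9 123.1 125.5]
side stand 2171 rect [ 525.5 -123.1] [ 91.  163.6] 67.91 z [ 5.8 10.3 61.7]
side cheektop 645 rect [ 524.6 -121.9] [ 58.4 141.6] 67.33 z [64.1 72.4 75.7]
```

View pics/w2.png

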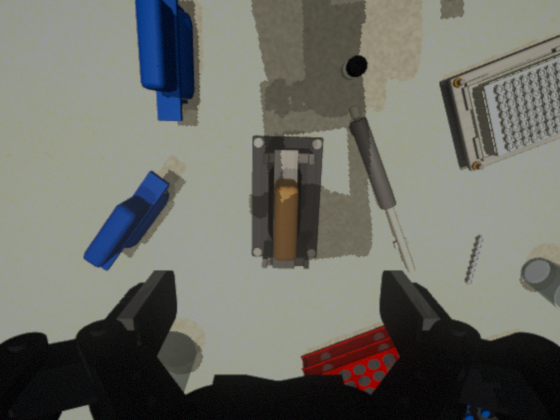

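```bash
sed -i 's/(p\[:,2\]>60)$/(p[:,2]>60)\&(p[:,2]<135)/' st.py; python3 st.py w2 | grep grip
python3 - <<'E'
from mv import row
# commanded: 
import numpy as np
c=[476.1,196.7,311.3,159.2]; a=np.radians(159.2); tx=np.array([np.cos(a),np.sin(a)]); ty=np.array([np.sin(a),-np.cos(a)])
p=np.array(c[:2])+1000*(-.12*tx-.288*ty); print("cmd",p)
c[:2]=p
print(row(c,[527,-123,150,157.9]),row(c,[527,-123,87,157.9]))
E
```

```text
w2 griptop 1599 rect [ 525.1 -123.5] [22.8 78.2] 68.99 z [121.2 123.5 125. ]
cmd [ 486.00827599 -115.14263029]
[ 0.     -0.      0.0227 -0.0411  0.0072  0.1613] [ 0.     -0.      0.0227 -0.0411  0.0072  0.2243]
```

Stand: centre (528.5,-122.5), yaw -22°, and its 90×164 mm size matches. Grip: centre about (525.4,-124), top at 123.5 mm (124 expected), yaw about -21.3°. Going down to grasp.

To row units: 0.224 m / 0.5 = 0.448, 0.22 m / 0.5 = 0.44, 0.01 rad / 3.1416 = 0.0032.

Call:
{"name": "move_arm", "arguments": {"motion": [[0, 0, 0.0032, -0.04, 0.006, 0.08, 0.06], [0, 0, 0.0032, -0.08, 0.012, 0.18, 0.06], [0, 0, 0.0032, -0.08, 0.012, 0.28, 0.06], [0, 0, 0.0032, -0.08, 0.012, 0.36, 0.06], [0, 0, 0.0032, -0.08, 0.012, 0.41, 0.06], [0, 0, 0.0032, -0.08, 0.012, 0.44, 0.06], [0, 0, 0.0032, -0.08, 0.012, 0.448, 0.06], [0, 0, 0.0032, -0.08, 0.012, 0.448, 0.06]]}}

```text
clock: 3.18
eef_pos: [526.9, -122.9, 87.8]
tcp_rot: [3.141, 0.001, 2.77]
contact_force: [-0.1, 1.0, -0.5]
opening: 0.704
grasp_force: 0.0
```

Call:
{"name": "move_arm", "arguments": {"motion": [[0, 0, 0, 0, 0, 0, 0.035], [0, 0, 0, 0, 0, 0, 0.01], [0, 0, 0, 0, 0, 0, 0.01], [0, 0, 0, 0, 0, 0, 0.01], [0, 0, 0, 0, 0, 0, 0.01], [0, 0, 0, 0, 0, 0, 0.01]], "grip_force": 80}}

```text
clock: 3.92
eef_pos: [526.9, -123.6, 88.2]
tcp_rot: [3.141, 0.001, 2.769]
contact_force: [-2.8, -0.7, 6.7]
opening: 0.268
grasp_force: 78.2
```

```bash
python3 -c "
from rig import sensors
s=sensors.sense();print(s['eef_pos'].round(2),s['tcp_rot'].round(4),s['contact_force'].round(1),s['wrist_torque'].round(2),s['opening'],s['grasp_force'])"
```

```text
[ 526.9  -123.65   88.22] [3.1414e+00 1.3000e-03 2.7692e+00] [-2.8 -0.7  6.7] [-0.09  0.2  -0.21] 0.26835093481533717 78.24564456939697
```

To row units: -0.12 m / 0.5 = -0.24, -0.09 m / 0.5 = -0.18.

Call:
{"name": "move_arm", "arguments": {"motion": [[0, 0, 0, 0, 0, -0.02, 0.01], [0, 0, 0, 0, 0, -0.06, 0.01], [0, 0, 0, 0, 0, -0.12, 0.01], [0, 0, 0, 0, 0, -0.18, 0.01], [0, 0, 0, 0, 0, -0.22, 0.01], [0, 0, 0, 0, 0, -0.24, 0.01], [0, 0, 0, 0, 0, -0.24, 0.01], [0, 0, 0, 0, 0, -0.24, 0.01]], "grip_force": 100}}

```text
clock: 4.92
eef_pos: [525.7, -123.1, 206.3]
tcp_rot: [-3.141, -0.002, 2.77]
contact_force: [0.2, -0.1, -5.4]
opening: 0.27
grasp_force: 98.3
```

```bash
python3 snap.py w3; python3 -c "
from rig import sensors
s=sensors.sense();print(s['eef_pos'].round(2),s['tcp_rot'].round(4),s['contact_force'].round(1),s['wrist_torque'].round(2),s['opening'],s['grasp_force'])
from mv import row
c=[525.5,-123.7,207.3,158.6]
print(row(c,[513.4,119.7,207.3,180.3]),row(c,[513.4,119.7,150,180.3]))
" ; sed -n 1,3p /dev/null; python3 st.py w3 | grep stand
```

```text
4.975 [ 525.7 -123.2  206.2] [-0.233  0.249  1.84  -0.     1.055 -1.432]
[ 525.73 -123.16  206.24] [-3.1413e+00 -1.9000e-03  2.7698e+00] [-0.3 -0.  -4.8] [-0.    0.04 -0.04] 0.2704416014020021 98.30330729484558
[-0.      0.     -0.3787  0.1001  0.2222  0.    ] [-0.      0.     -0.3787  0.1001  0.2222  0.0573]Traceback (most recent call last):
  File "st.py", line 9, in <module>
    rect("griptop",p[w&(p[:,2]>np.percentile(p[w,2],97)-5)])
                               ~~~~~~~~~~~~~^^^^^^^^^^^
    return _quantile_unchecked(
        a, q, axis, out, overwrite_input, method, keepdims, weights)
    return _ureduce(a,
                    func=_quantile_ureduce_func,
    ...<5 lines>...
                    overwrite_input=overwrite_input,
                    method=method)
    r = func(a, **kwargs)
    result = _quantile(arr,
                       quantiles=q,
    ...<2 lines>...
                       out=out,
                       weights=wgt)
    slices_having_nans = np.isnan(arr[-1, ...])
                                  ~~~^^^^^^^^^
IndexError: index -1 is out of bounds for axis 0 with size 0
```

View pics/w3.png

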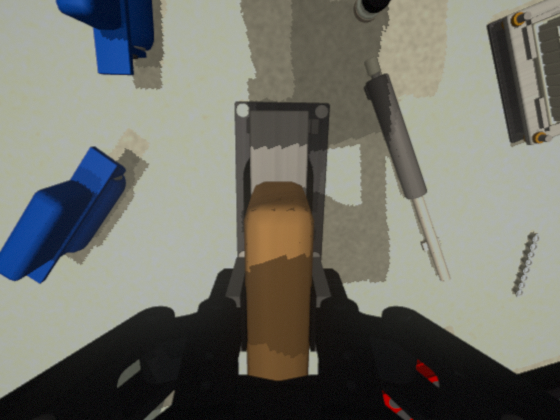

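Held straight; the roller weighs about 5 N. Wheel bottom is about 72 mm below the TCP. Carrying it over strip 1.

To row units: 0.232 m / 0.5 = 0.464, 0.212 m / 0.5 = 0.424, -0.379 rad / 3.1416 = -0.1206.

Call:
{"name": "move_arm", "arguments": {"motion": [[0, 0, -0.0095, 0.024, 0.056, 0, 0.01], [0, 0, -0.035, 0.064, 0.144, 0, 0.01], [0, 0, -0.0637, 0.108, 0.244, 0, 0.01], [0, 0, -0.0923, 0.152, 0.344, 0, 0.01], [0, 0, -0.1146, 0.188, 0.424, 0, 0.01], [0, 0, -0.1206, 0.206, 0.464, 0.04, 0.01], [0, 0, -0.1206, 0.206, 0.464, 0.08, 0.01], [0, 0, -0.1206, 0.206, 0.464, 0.1, 0.01]]}}

```text
clock: 5.98
eef_pos: [513.7, 130.3, 155.6]
tcp_rot: [-3.141, -0.003, -3.134]
contact_force: [0.3, -0.5, -4.7]
opening: 0.267
grasp_force: 99.2
```

```bash
python3 snap.py w4
cat > s.py <<'E'
from rig import sensors
s=sensors.sense();print(round(s['clock'],2),s['eef_pos'].round(2),s['tcp_rot'].round(4),s['contact_force'].round(1),s['wrist_torque'].round(2),round(s['opening'],3),round(s['grasp_force'],1))
E
python3 s.py; python3 nest.py w4
```

```text
6.025 [513.4 129.9 154.9] [ 0.245  0.298  1.905 -0.     0.942 -1.333]
6.03 [513.44 129.92 154.86] [-3.1407 -0.0034 -3.1343] [ 0.2  0.3 -6.5] [-0.02 -0.02  0.01] 0.267 99.2
w4 48 rect [512.8 196.4] [81.  93.7] 0.17
w4 15 rect [513.3 180.8] [112.8 154.8] 0.21
[(151, [67.2, 68.3]), (161, [66.7, 68.0]), (171, [65.5, 66.9]), (181, [65.8, 67.0]), (191, [64.9, 66.2]), (201, [64.6, 65.9]), (211, [64.1, 65.4]), (221, [63.3, 64.8]), (231, [62.5, 64.2])]
```

View pics/w4.png

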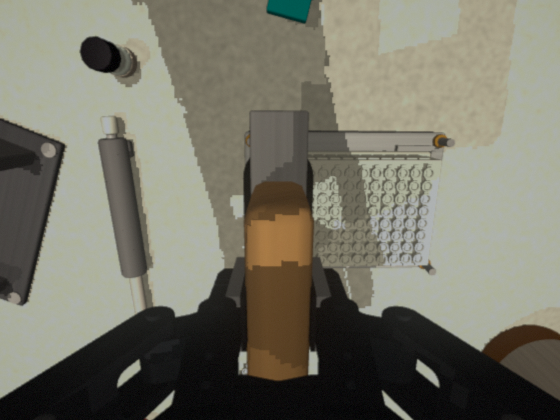

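The wrist view shows the wheel over the first strips (grip at (278,250), plate to the right at (380,210)). The nest fit repeats as (513.3,180.8), yaw 0.2°. Now feeling downwards.

To row units: 0.016 m / 0.5 = 0.032, -0.001 m / 0.5 = -0.002.

Call:
{"name": "move_arm", "arguments": {"motion": [[0, 0, 0, -0.002, 0.002, 0.01, 0.01], [0, 0, 0, -0.002, 0.002, 0.02, 0.01], [0, 0, 0, -0.002, 0.002, 0.026, 0.01], [0, 0, 0, -0.002, 0.002, 0.03, 0.01], [0, 0, 0, -0.002, 0.002, 0.032, 0.01], [0, 0, 0, -0.002, 0.002, 0.032, 0.01]]}}

```text
clock: 6.78
eef_pos: [515.7, 131.3, 141.3]
tcp_rot: [3.142, 0.0, -3.134]
contact_force: [0.1, -0.2, -4.8]
opening: 0.265
grasp_force: 99.3
```

```bash
python3 s.py
```

```text
6.78 [515.75 131.27 141.32] [ 3.1416  0.     -3.1344] [ 0.1 -0.2 -4.8] [-0.   -0.04 -0.  ] 0.265 99.3
```

To row units: 0.003 m / 0.5 = 0.006, 0.002 m / 0.5 = 0.004.

Call:
{"name": "move_arm", "arguments": {"motion": [[0, 0, 0, 0, 0, 0.002, 0.01], [0, 0, 0, 0, 0, 0.004, 0.01], [0, 0, 0, 0, 0, 0.006, 0.01], [0, 0, 0, 0, 0, 0.006, 0.01]]}}

```text
clock: 7.28
eef_pos: [516.0, 131.3, 138.5]
tcp_rot: [3.141, 0.001, -3.134]
contact_force: [-0.5, 1.1, 1.6]
opening: 0.27
grasp_force: 100.0
```

```bash
python3 s.py
```

```text
7.28 [515.98 131.31 138.49] [ 3.1414e+00  5.0000e-04 -3.1344e+00] [-0.5  1.1  1.6] [-0.03  0.09  0.03] 0.27 100.0
```

To row units: 0.003 m / 0.5 = 0.006, 0.001 m / 0.5 = 0.002.

Call:
{"name": "move_arm", "arguments": {"motion": [[0, 0, 0, 0, 0, 0.002, 0.01], [0, 0, 0, 0, 0, 0.004, 0.01], [0, 0, 0, 0, 0, 0.006, 0.01], [0, 0, 0, 0, 0, 0.006, 0.01]]}}

```text
clock: 7.78
eef_pos: [516.3, 131.2, 136.7]
tcp_rot: [-3.141, 0.001, -3.134]
contact_force: [-3.6, -2.4, 15.9]
opening: 0.268
grasp_force: 102.6
```

```bash
python3 s.py
```

```text
7.78 [516.34 131.17 136.74] [-3.1415e+00  1.2000e-03 -3.1343e+00] [-3.6 -2.4 15.9] [-0.49  1.   -0.03] 0.268 102.6
```

To row units: 0.024 m / 0.5 = 0.048, 0.02 m / 0.5 = 0.04.

Call:
{"name": "move_arm", "arguments": {"motion": [[0, 0, 0, 0, 0.008, 0, 0.01], [0, 0, 0, 0, 0.016, 0.0004, 0.01], [0, 0, 0, 0, 0.024, 0.0008, 0.01], [0, 0, 0, 0, 0.032, 0.0012, 0.01], [0, 0, 0, 0, 0.04, 0.0016, 0.01], [0, 0, 0, 0, 0.048, 0.002, 0.01]]}}

```text
clock: 8.52
eef_pos: [516.3, 155.5, 135.9]
tcp_rot: [3.141, 0.002, -3.134]
contact_force: [-3.7, -2.0, 16.7]
opening: 0.267
grasp_force: 102.4
```

```bash
python3 s.py
```

```text
8.53 [516.33 155.46 135.88] [ 3.1413e+00  1.7000e-03 -3.1345e+00] [-3.7 -2.  16.7] [-0.23  0.91 -0.02] 0.267 102.4
```

To row units: 0.024 m / 0.5 = 0.048, 0.02 m / 0.5 = 0.04.

Call:
{"name": "move_arm", "arguments": {"motion": [[0, 0, 0, 0, 0.008, 0.0002, 0.01], [0, 0, 0, 0, 0.016, 0.0004, 0.01], [0, 0, 0, 0, 0.024, 0.0008, 0.01], [0, 0, 0, 0, 0.032, 0.0012, 0.01], [0, 0, 0, 0, 0.04, 0.0016, 0.01], [0, 0, 0, 0, 0.048, 0.002, 0.01]]}}

```text
clock: 9.28
eef_pos: [516.3, 179.3, 134.9]
tcp_rot: [3.142, 0.002, -3.134]
contact_force: [-2.4, -2.2, 15.9]
opening: 0.268
grasp_force: 102.2
```

```bash
python3 s.py
```

```text
9.28 [516.34 179.33 134.94] [ 3.1416e+00  2.0000e-03 -3.1342e+00] [-2.4 -2.2 15.9] [-0.56  0.79 -0.06] 0.268 102.2
```

To row units: 0.024 m / 0.5 = 0.048, 0.02 m / 0.5 = 0.04.

Call:
{"name": "move_arm", "arguments": {"motion": [[0, 0, 0, 0, 0.008, 0.0002, 0.01], [0, 0, 0, 0, 0.016, 0.0004, 0.01], [0, 0, 0, 0, 0.024, 0.0008, 0.01], [0, 0, 0, 0, 0.032, 0.0012, 0.01], [0, 0, 0, 0, 0.04, 0.0016, 0.01], [0, 0, 0, 0, 0.048, 0.0018, 0.01]]}}

```text
clock: 10.02
eef_pos: [516.3, 203.3, 133.9]
tcp_rot: [-3.142, 0.002, -3.134]
contact_force: [-1.8, -4.0, 14.5]
opening: 0.27
grasp_force: 101.9
```

```bash
python3 s.py
```

```text
10.03 [516.28 203.26 133.92] [-3.1415e+00  2.2000e-03 -3.1341e+00] [-1.8 -4.  14.5] [-0.98  0.48  0.07] 0.27 101.9
```

To row units: 0.027 m / 0.5 = 0.054, 0.024 m / 0.5 = 0.048.

Call:
{"name": "move_arm", "arguments": {"motion": [[0, 0, 0, 0, 0.008, 0.0004, 0.01], [0, 0, 0, 0, 0.016, 0.0008, 0.01], [0, 0, 0, 0, 0.024, 0.001, 0.01], [0, 0, 0, 0, 0.032, 0.0014, 0.01], [0, 0, 0, 0, 0.04, 0.0018, 0.01], [0, 0, 0, 0, 0.048, 0.002, 0.01], [0, 0, 0, 0, 0.054, 0.0024, 0.01], [0, 0, 0, 0, 0.054, 0.0024, 0.01]]}}

```text
clock: 11.02
eef_pos: [516.2, 231.3, 132.7]
tcp_rot: [3.14, 0.003, -3.134]
contact_force: [-1.7, -0.1, 12.2]
opening: 0.27
grasp_force: 101.6
```

```bash
python3 s.py
```

```text
11.03 [516.25 231.28 132.66] [ 3.1399e+00  2.7000e-03 -3.1344e+00] [-1.7 -0.1 12.2] [ 0.32  0.43 -0.01] 0.27 101.6
```

First pass complete; forces stayed at about 17–22 N. I'll roll back and forth once more to make sure every strip is fully seated.

To row units: -0.04 m / 0.5 = -0.08, -0.01 m / 0.5 = -0.02.

Call:
{"name": "move_arm", "arguments": {"motion": [[0, 0, 0, 0, -0.008, 0, 0.01], [0, 0, 0, 0, -0.02, -0.0004, 0.01], [0, 0, 0, 0, -0.032, -0.001, 0.01], [0, 0, 0, 0, -0.044, -0.0014, 0.01], [0, 0, 0, 0, -0.056, -0.002, 0.01], [0, 0, 0, 0, -0.068, -0.0024, 0.01], [0, 0, 0, 0, -0.08, -0.003, 0.01]]}}

```text
clock: 11.9
eef_pos: [516.5, 191.0, 134.4]
tcp_rot: [3.14, 0.003, -3.135]
contact_force: [-2.0, 2.3, 15.1]
opening: 0.265
grasp_force: 101.9
```

```bash
python3 s.py
```

```text
11.9 [516.5  191.04 134.4 ] [ 3.1397e+00  2.7000e-03 -3.1347e+00] [-2.   2.3 15.1] [ 0.39  0.75 -0.05] 0.265 101.9
```

To row units: -0.055 m / 0.5 = -0.11, -0.049 m / 0.5 = -0.098.

Call:
{"name": "move_arm", "arguments": {"motion": [[0, 0, 0, 0, -0.014, -0.0006, 0.01], [0, 0, 0, 0, -0.028, -0.0012, 0.01], [0, 0, 0, 0, -0.042, -0.0016, 0.01], [0, 0, 0, 0, -0.056, -0.0022, 0.01], [0, 0, 0, 0, -0.07, -0.0028, 0.01], [0, 0, 0, 0, -0.084, -0.0034, 0.01], [0, 0, 0, 0, -0.098, -0.0038, 0.01], [0, 0, 0, 0, -0.11, -0.0044, 0.01]]}}

```text
clock: 12.9
eef_pos: [516.8, 135.8, 136.6]
tcp_rot: [3.14, 0.002, -3.135]
contact_force: [-3.4, 0.9, 16.2]
opening: 0.27
grasp_force: 102.1
```

```bash
python3 s.py
```

```text
12.9 [516.78 135.77 136.58] [ 3.1402e+00  2.4000e-03 -3.1347e+00] [-3.4  0.9 16.2] [0.39 0.83 0.07] 0.27 102.1
```

To row units: -0.006 m / 0.5 = -0.012, -0.002 m / 0.5 = -0.004.

Call:
{"name": "move_arm", "arguments": {"motion": [[0, 0, 0, 0, 0, -0.008, 0.01], [0, 0, 0, 0.005, -0.01, -0.012, 0.01], [0, 0, 0, 0.005, -0.01, -0.008, 0.01], [0, 0, 0, 0.005, -0.01, -0.004, 0.01], [0, 0, 0, 0.005, -0.01, -0.002, 0.01], [0, 0, 0, 0.005, -0.01, -0.0006, 0.01], [0, 0, 0, 0.005, -0.01, -0.0006, 0.01]]}}

```text
clock: 13.78
eef_pos: [513.5, 130.6, 136.7]
tcp_rot: [3.141, 0.0, -3.134]
contact_force: [-6.2, -0.7, 16.5]
opening: 0.267
grasp_force: 102.5
```

```bash
python3 s.py
```

```text
13.78 [513.52 130.55 136.66] [ 3.1412e+00  4.0000e-04 -3.1343e+00] [-6.2 -0.7 16.5] [-0.2   1.4   0.05] 0.267 102.5
```

Forward pass again.

To row units: 0.047 m / 0.5 = 0.094, 0.041 m / 0.5 = 0.082.

Call:
{"name": "move_arm", "arguments": {"motion": [[0, 0, 0, 0, 0.01, 0.0004, 0.01], [0, 0, 0, 0, 0.022, 0.0008, 0.01], [0, 0, 0, 0, 0.034, 0.0014, 0.01], [0, 0, 0, 0, 0.046, 0.0018, 0.01], [0, 0, 0, 0, 0.058, 0.0022, 0.01], [0, 0, 0, 0, 0.07, 0.0028, 0.01], [0, 0, 0, 0, 0.082, 0.0032, 0.01], [0, 0, 0, 0, 0.094, 0.0036, 0.01]]}}

```text
clock: 14.78
eef_pos: [513.5, 178.0, 135.0]
tcp_rot: [3.141, 0.001, -3.134]
contact_force: [-4.4, -0.7, 14.5]
opening: 0.264
grasp_force: 102.2
```

```bash
python3 s.py
```

```text
14.78 [513.53 178.04 134.97] [ 3.1406e+00  1.3000e-03 -3.1345e+00] [-4.4 -0.7 14.5] [-0.05  1.   -0.03] 0.264 102.2
```

To row units: 0.054 m / 0.5 = 0.108, 0.048 m / 0.5 = 0.096.

Call:
{"name": "move_arm", "arguments": {"motion": [[0, 0, 0, 0, 0.012, 0.0006, 0.01], [0, 0, 0, 0, 0.026, 0.0012, 0.01], [0, 0, 0, 0, 0.04, 0.0018, 0.01], [0, 0, 0, 0, 0.054, 0.0024, 0.01], [0, 0, 0, 0, 0.068, 0.003, 0.01], [0, 0, 0, 0, 0.082, 0.0036, 0.01], [0, 0, 0, 0, 0.096, 0.0044, 0.01], [0, 0, 0, 0, 0.108, 0.005, 0.01]]}}

```text
clock: 15.78
eef_pos: [513.6, 232.4, 132.6]
tcp_rot: [3.14, 0.002, -3.134]
contact_force: [-3.1, -0.3, 14.0]
opening: 0.268
grasp_force: 102.0
```

```bash
python3 s.py
```

```text
15.78 [513.57 232.38 132.55] [ 3.1401e+00  2.3000e-03 -3.1343e+00] [-3.1 -0.3 14. ] [ 0.01  0.71 -0.01] 0.268 102.0
```

To row units: -0.13 m / 0.5 = -0.26, -0.1 m / 0.5 = -0.2.

Call:
{"name": "move_arm", "arguments": {"motion": [[0, 0, 0, 0, 0, -0.02, 0.01], [0, 0, 0, 0, 0, -0.07, 0.01], [0, 0, 0, 0, 0, -0.12, 0.01], [0, 0, 0, 0, -0.04, -0.15, 0.01], [0, 0, 0, 0, -0.12, -0.16, 0.01], [0, 0, 0, 0, -0.2, -0.16, 0.01], [0, 0, 0, 0, -0.26, -0.16, 0.01], [0, 0, 0, 0, -0.26, -0.16, 0.01]]}}

```text
clock: 16.77
eef_pos: [512.7, 98.5, 210.5]
tcp_rot: [-3.141, -0.001, -3.137]
contact_force: [0.1, 0.5, -4.9]
opening: 0.272
grasp_force: 99.8
```

```bash
python3 snap.py w5; python3 s.py; python3 nest.py w5
python3 -c "
from mv import row
c=[512.9,100.9,210.9,180.3]
print(row(c,[525.5,-123.7,207.3,158.6]))"
```

```text
16.825 [512.9  99.7 210.6] [ 0.189  0.217  1.872 -0.     1.054 -1.386]
16.82 [512.94  99.7  210.61] [-3.1413e+00 -9.0000e-04 -3.1367e+00] [ 0.3  0.3 -5.5] [ 0.07 -0.04 -0.01] 0.263 99.8
w5 48 rect [513.3 182.7] [ 82.3 121.4] 0.37
w5 15 rect [513.3 189.9] [113.3 136. ] 0.21
[(131, [64.0, 65.0]), (141, [63.4, 64.8]), (151, [63.1, 64.4]), (161, [62.7, 63.9]), (171, [62.3, 63.6]), (181, [61.8, 63.1]), (191, [61.4, 62.6]), (201, [60.9, 62.2]), (211, [60.5, 61.8]), (221, [60.1, 61.5]), (231, [59.2, 60.9])]
[ 0.     -0.      0.3787 -0.0114 -0.2247  0.0036]
```

View pics/w5.png

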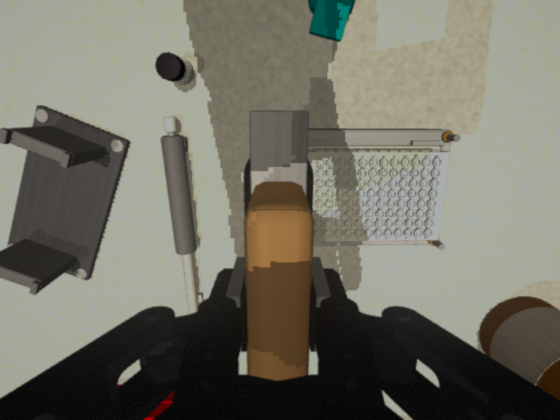

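All strips dropped to an even, linear height profile (65.0 → 60.9 mm), so they are seated, and the roller is still square in the gripper. Returning to above the stand.

To row units: -0.2245 m / 0.5 = -0.449, -0.2 m / 0.5 = -0.4, 0.379 rad / 3.1416 = 0.1206.

Call:
{"name": "move_arm", "arguments": {"motion": [[0, 0, 0.0127, -0.002, -0.06, 0.006, 0.01], [0, 0, 0.0382, -0.008, -0.14, 0.006, 0.01], [0, 0, 0.0637, -0.014, -0.23, 0.006, 0.01], [0, 0, 0.0891, -0.02, -0.32, 0.006, 0.01], [0, 0, 0.1114, -0.024, -0.4, 0.006, 0.01], [0, 0, 0.1206, -0.026, -0.449, 0.0072, 0.01], [0, 0, 0.1206, -0.026, -0.449, 0.0072, 0.01], [0, 0, 0.1206, -0.026, -0.449, 0.0072, 0.01]]}}

```text
clock: 17.82
eef_pos: [527.9, -122.4, 207.0]
tcp_rot: [3.141, -0.001, 2.77]
contact_force: [0.2, 0.8, -4.4]
opening: 0.27
grasp_force: 100.5
```

```bash
python3 snap.py w6; python3 s.py
python3 - <<'E'
from h import *
# compare held crossbar/stand in w6 with w3 : stand rect
for n in ("w3","w6"):
    im,W=cloud(n); p=W.reshape(-1,3); h=cv2.cvtColor(im,cv2.COLOR_RGB2HSV).reshape(-1,3)
    m=(np.hypot(p[:,0]-528,p[:,1]+123)<105)&(p[:,2]>5)&(p[:,2]<75)&(h[:,1]<70)
    r=cv2.minAreaRect(p[m][:,:2].astype(np.float32)); print(n,m.sum(),np.round(r[0],1),np.round(r[1],1),r[2])
    # visible bits of the held roller, z 100..215 grip
    g=(p[:,2]>150)&(p[:,2]<200)&(np.hypot(p[:,0]-526,p[:,1]+123)<90); r=cv2.minAreaRect(p[g][:,:2].astype(np.float32)); print("  held",g.sum(),np.round(r[0],1),np.round(r[1],1),r[2], np.percentile(p[g],[1,50,99],axis=0).round(1).tolist())
E
```

```text
17.875 [ 527.9 -122.2  207.1] [-0.23   0.251  1.836  0.     1.056 -1.431]
17.88 [ 527.94 -122.17  207.1 ] [ 3.1413e+00 -6.0000e-04  2.7708e+00] [-0.4 -0.5 -4.5] [0.01 0.01 0.01] 0.267 100.5
w3 4285 [ 525.7 -121.2] [ 90.1 158.1] 67.76652526855469
  held 4865 [ 485.5 -109.1] [40.4 57.7] 71.07678985595703 [[457.2, -132.4, 156.3], [476.1, -103.2, 192.1], [508.7, -88.0, 194.3]]
w6 4489 [ 527.1 -121.8] [ 90.1 161.1] 67.8371353149414
  held 4828 [ 487.8 -107.8] [39.3 57.3] 70.39519500732422 [[459.3, -130.5, 158.4], [478.1, -102.3, 192.8], [511.1, -87.3, 194.7]]
```

To row units: 0.118 m / 0.5 = 0.236, 0.117 m / 0.5 = 0.234.

Call:
{"name": "move_arm", "arguments": {"motion": [[0, 0, 0, 0, 0, 0.04, 0.01], [0, 0, 0, 0, 0, 0.09, 0.01], [0, 0, 0, 0, 0, 0.14, 0.01], [0, 0, 0, 0, 0, 0.18, 0.01], [0, 0, 0, 0, 0, 0.21, 0.01], [0, 0, 0, 0, 0, 0.226, 0.01], [0, 0, 0, 0, 0, 0.234, 0.01], [0, 0, 0, 0, 0, 0.236, 0.01]]}}

```text
clock: 18.88
eef_pos: [528.4, -123.2, 89.5]
tcp_rot: [3.142, 0.0, 2.77]
contact_force: [0.7, -0.6, -5.4]
opening: 0.268
grasp_force: 100.5
```

```bash
python3 s.py
```

```text
18.88 [ 528.35 -123.17   89.52] [3.1415e+00 5.0000e-04 2.7698e+00] [ 0.7 -0.6 -5.4] [-0.04  0.03 -0.02] 0.268 100.5
```

To row units: 0.0013 m / 0.5 = 0.0026, 0.0007 m / 0.5 = 0.0014.

Call:
{"name": "move_arm", "arguments": {"motion": [[0, 0, 0, 0, 0, 0.0014, 0.01], [0, 0, 0, 0, 0, 0.0026, 0.01], [0, 0, 0, 0, 0, 0.0026, 0.01]]}}

```text
clock: 19.25
eef_pos: [528.3, -123.3, 88.3]
tcp_rot: [3.142, 0.001, 2.77]
contact_force: [-0.4, 0.4, -2.4]
opening: 0.268
grasp_force: 101.1
```

```bash
python3 s.py
```

```text
19.25 [ 528.35 -123.28   88.34] [3.1415e+00 7.0000e-04 2.7697e+00] [-0.4  0.4 -2.4] [-0.03 -0.    0.04] 0.268 101.1
```

To row units: -0.12 m / 0.5 = -0.24, -0.04 m / 0.5 = -0.08.

Call:
{"name": "move_arm", "arguments": {"motion": [[0, 0, 0, 0, 0, 0.0006, 0.01], [0, 0, 0, 0, 0, 0.0006, 0.03], [0, 0, 0, 0, 0, 0.0006, 0.06], [0, 0, 0, 0, 0, 0.0006, 0.06], [0, 0, 0, 0, 0, -0.02, 0.06], [0, 0, 0, 0, 0, -0.08, 0.06], [0, 0, 0, 0, 0, -0.16, 0.06], [0, 0, 0, 0, 0, -0.24, 0.06]], "grip_force": 20}}

```text
clock: 20.25
eef_pos: [528.0, -123.1, 209.8]
tcp_rot: [3.142, 0.0, 2.77]
contact_force: [0.6, -0.7, 0.2]
opening: 0.704
grasp_force: 0.0
```

To row units: -0.1 m / 0.5 = -0.2, -0.09 m / 0.5 = -0.18.

Call:
{"name": "move_arm", "arguments": {"motion": [[0, 0, 0, 0, 0, -0.1, 0.06], [0, 0, 0, 0.04, 0, -0.18, 0.06], [0, 0, 0, 0.08, 0, -0.2, 0.06], [0, 0, 0, 0.08, 0, -0.2, 0.06]]}}

```text
clock: 20.75
eef_pos: [490.5, -108.4, 309.7]
tcp_rot: [3.141, 0.003, 2.77]
contact_force: [-0.1, -0.5, -0.4]
opening: 0.7
grasp_force: 0.0
```

```bash
python3 snap.py w7; python3 snap.py w8 scene; python3 snap.py w9 side; python3 s.py; python3 st.py w7
python3 - <<'E'
from h import *
a=cv2.imread('pics/w7.png'); b=cv2.imread('pics/w9.png')[160:320,160:360]; c=np.zeros((420,800,3),np.uint8)
c[:,:480]=a[:,40:520]; c[:256,480:]=cv2.resize(b,(320,256),interpolation=3); cv2.imwrite('pics/fin.png',c)
E
```

```text
20.8 [ 490.8 -108.6  308.8] [-0.221  0.088  1.797 -0.     1.255 -1.42 ]
20.85 [ 491.  -108.7  308.1] [-0.221  0.09   1.797 -0.     1.255 -1.42 ]
20.9 [ 491.  -108.8  307.6] [-0.221  0.091  1.797 -0.     1.255 -1.42 ]
20.9 [ 491.04 -108.75  307.61] [-3.1415e+00 -2.0000e-04  2.7698e+00] [ 0.1  0.9 -0.3] [ 0.02  0.03 -0.01] 0.703 0.0
w7 bench 8542 rect [ 522. -124.] [199.  193.4] 70.38 z [-1.3  0.1  1.4]
w7 griptop 1601 rect [ 526.3 -123.2] [22.9 77.9] 68.2 z [121.3 123.6 125. ]
w7 stand 5578 rect [ 527.7 -122.2] [ 90.1 162.8] 67.84 z [ 6.7  8.4 64.8]
w7 cheektop 1485 rect [ 527.1 -121.8] [ 55.6 139.3] 67.83 z [64.6 73.2 75.1]
```

View pics/fin.png

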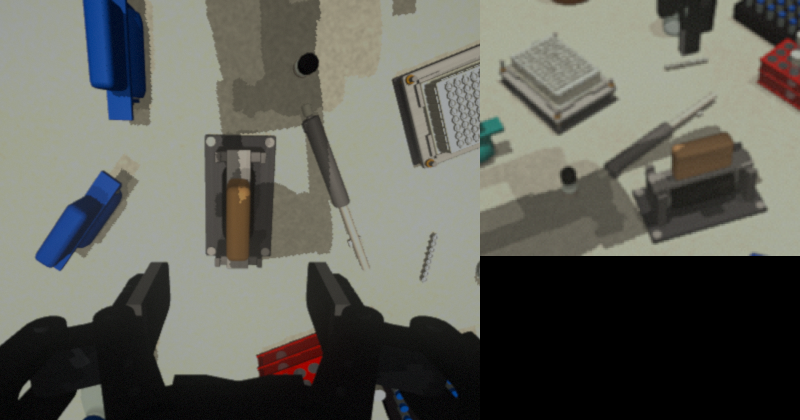

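The roller hangs upright and centred in its stand, with the grip top at 123.6 mm. Caps are seated and the bystanders look unmoved. Handing in.

```bash
python3 -c "
from rig import order
print(order.sign_off())"
```

```text
the job is handed in; nothing more can be done
None
```

All twelve cap strips measured seated after three roller passes at about 17–22 N, the roller hangs upright in its stand, released, and the job was handed in at about 21 s.

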